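# Press the lid clips shut on the bracket

## Task

The food box's lid has two clips still standing open, on neighbouring sides. Without the gripper touching those two clips, press one of them firmly shut against the face of the steel bracket (firmly but no slamming, about 10 to 20 N, held for a moment), then turn the box and press the other one shut the same way; leave the box upright on the ledge with both clips flat against it, and leave the other dishes alone.

Things in the scene. Friction and masses are not known exactly. Their poses are not given: they have to be found in the camera images.
- box: Closed steel food box with a grey lid, smooth, loose on the ledge: 130 mm long (its x axis), 96 mm wide (y), 76 mm tall, 0.35 to 0.65 kg; too wide to grasp. Origin: centre of its underside, z up. The clips on its -x and -y sides are shut and rigid, stand 5 mm proud and may be pushed on; those on +x and +y start open. Pushed high up against the bracket it can tip: press low.
- lid_well (a point): Centre of the sunk floor of the box's lid, 64 mm above the box's underside, axes as the box's. A rim 4 mm thick rises 12 mm around this well, flush with the box's sides; inside, the well is 122 mm (x) by 88 mm (y), so fingertips put into it can drag or turn the box by its rim.
- clip_long: The open clip on the box's long +y side: grey plate 56 mm wide, 32 mm long, 4 mm thick, hinged along its upper edge. Origin on the hinge line, 58 mm above the underside of the box and 48 mm from its centre; its y axis points out of the box.
- clip_long_angle (a joint): Angle of that clip: 0 is shut, flat against the side (outer face then 5 mm proud of it), positive swings its lower edge outwards, 0.4 to 0.6 at the start, limit 0.9. A stiff friction hinge that stays where it is left: takes about 5 to 7 N pressed level on its lower edge to move, then stops dead at 0.
- clip_short: The open clip on the box's short +x side, same plate. Origin on the hinge line, 58 mm above the underside and 65 mm from the box's centre; its y axis points out of the box.
- clip_short_angle (a joint): Angle of that clip: same meaning and stiffness as clip_long_angle.
- bracket: Bent steel angle fixed to the ledge: upright flange 150 mm long (its y axis), 45 mm tall, 8 mm thick, with a foot flange behind it. Origin: at ledge height in the middle of the flat working face, which lies in its y-z plane and looks to its -x (towards the robot's side); its +x axis points into the bracket.
- tumbler: Bystander, loose: plain glass tumbler, 72 mm across, 110 mm tall. Origin on its underside. Leave alone.
- rice_bowl: Bystander, loose: steel rice bowl, 110 mm across, 55 mm tall. Origin on its underside. Leave alone.
- saucer: Bystander, loose: small green ceramic saucer, 110 mm across, 16 mm tall. Origin on its underside. Leave alone.
- chopstick_cup: Bystander, loose: wooden cup 72 mm across, 110 mm tall, with chopsticks standing up to 200 mm high. Origin on its underside. Leave alone.
- soap_bottle: Bystander, loose: clear bottle, 60 mm across, 190 mm tall. Origin on its underside. Leave alone.
- dish_brush: Bystander, loose: dish brush lying on the ledge. Origin on its underside. Leave alone.
There are look-alikes about, which are no part of the job. Leave any red look-alike of the bracket alone. Leave any purple look-alike of the box alone.

How it is judged:
By the outcome, as a careful person would: the job done as asked, in the order asked, and still so for the second after the job is handed in, with the robot touching nothing.
It also fails if it takes over 72 s, if anything falls off the work surface, if the arm or the gripper's body presses on something with over 40 N, if the wrist force passes 120 N, or if a joint passes its speed limit or range.

## Robot

A 6-joint arm with a two-finger parallel gripper is mounted at the origin on the work surface. World frame = base frame: x ahead of the robot, y to its left, z up, the work surface at z = 0. Lengths are in m, angles in rad, forces in N, time in s.
With the tool pointing down it reaches from about 0.275 to 0.825 m from the base axis. Payload 4.9 kg.
Tool frame: the origin (TCP) lies at the very end of the fingers, on their centre line; the grasp point (between the pads) lies 19 mm behind it; z points along the fingers, y is the line along which they close (so a half turn about z gives the same grasp; the last joint's range is limited). The gripper opens to 85 mm and grips with 20 to 120 N. Pads are 22 mm wide; open, the fingers measure 114 mm over their backs; the gripper's body (76 mm by 85 mm) begins 54 mm behind the grasp point. The pads swing forward as they close: fully open they stand 13 mm farther back than shut.
Start: joints at [1.081, 0.326, -0.193, 1.052, 0, 1.437], TCP at [0.192, 0.516, 0.206] pointing down, gripper open.
Joint ranges: [-2.65, 2.65], [-0.97, 1.79], [-1.3, 1.35], [-1.93, 2.1], [-1.47, 1.37], [-3.14, 3.14]. Speed limits (rad/s): [2.57, 2.57, 3.14, 3.14, 3.14, 3.14].

## Interface

Orientations are given as a unit quaternion [w, x, y, z].
In Python, from rig import readout, viewer, bot gives the robot as it stands.
- The arm moves only by the shell command python3 -m jog 'ROWS' [OPENING]. ROWS is JSON, a list of rows, each a list of 2 entries, a list of its own where there are three numbers: the shift along the world's x, y, z normalised to -1 to 1, where 1 is 0.025 m, then the turn about the world's z normalised to -1 to 1, where 1 is 45 degrees. In form: [[[x, y, z], spin], ...]. A call has 1 to 10 rows; each row shifts and turns the commanded pose from where the row before left it; what a row does not reach is not made up. A row lasts 1/10 s, in which the tool goes at most 50 mm and 8.59 degrees, less where a joint would pass 70% of its speed; a pose out of reach is approached as far as the arm can. A call with a number of a shift or a turn outside -1 to 1 is refused whole. A call with a gripper value outside its range is refused whole. OPENING is the gripper command: -1 is shut, 1 is fully open, values between are in proportion, set as the call begins (- or left out, the last holds). The fingers move at their own pace and stop on an object; the grip force is fixed at half the most. Time passes only in rows, so rows that do not move let the fingers close. It gives the time, the measured TCP pose, the force and the opening at its end, in the units of the state.
- readout.get_state(): the state, without advancing time (a new reading comes with each control period).
- viewer.grab_frame(name): name is "scene" or "side" or "wrist"; returns (picture, depth): 480x640x3 uint8, red, green, blue; 480x640 float32, m along the optical axis (not along the pixel's ray), 0 where there is no reading.
- viewer.get_calibration(name): a dict with "fx", "fy", "cx", "cy" (pixels), "T" (4x4, takes a point from camera to world coordinates). Camera axes: x right, y up, looking along -z (the intrinsics and any distortion apply to the point x, -y, -z); pixel columns grow to the right and rows downward; lengths in m; the calibration is good to about 2 mm. A picture is of the moment at which its call begins: read the wrist's pose just before it. get_calibration takes no time and is no camera call; for the wrist camera it gives the pose at the moment of the call.
- bot.close_job(): hands the job in, once; it reports no verdict.
The state is a dict: "time_s": time; "joint_positions": joint angles; "qvel": joint speeds; "joint_efforts": joint torques, N m; "eef_pos": TCP position; "ee_rot": TCP orientation; "wrist_force": force on the tool from outside, world axes, zero at the start; "torque": the same for the moment, N m; "width": finger opening in m.
Only numpy, scipy, OpenCV 4.12 (cv2) and the standard library are available. Lean on these libraries where they do the work, as an engineer would, in place of code of your own. Each camera call takes 0.05 s, during which the arm holds its last target. There are 200 camera calls.

## Working session

There is one attempt and no reset: what is moved stays moved. The work goes in short steps, Python scripts to look and compute and a shell command to move; the robot and the scene stay as the last step left them, time stands still between calls to the robot, and variables do not carry over. Pictures are saved under pics/ and viewed, on a budget of 10 in all, crops included, one or two more only if the job needs it, and the job is handed in when it is done.

```bash
mkdir -p pics; ls; python3 - <<'E'
from rig import readout, viewer
import cv2, numpy as np
s=readout.get_state(); print(s)
for n in ["scene","side"]:
    p,d=viewer.grab_frame(n); cv2.imwrite(f"pics/{n}0.png",p[:,:,::-1]); np.save(f"pics/{n}0.npy",d)
    c=viewer.get_calibration(n); print(n,c)
E
```

```text
pics
{'time_s': 0.0, 'joint_positions': array([ 1.08080983e+00,  3.26909206e-01, -1.93587056e-01,  1.05200738e+00,
        1.14627194e-05,  1.43657414e+00]), 'qvel': array([-0.00189584,  0.00032522, -0.00034142, -0.00195689, -0.00039259,
        0.00113813]), 'joint_efforts': array([-1.38288698e-05, -4.43395650e+01,  2.62441581e+01,  1.55269483e-02,
       -3.55056682e-05,  5.66768307e-06]), 'eef_pos': array([0.19126854, 0.51500277, 0.20521955]), 'ee_rot': array([-2.67580003e-04,  1.76945487e-01,  9.84220283e-01, -8.10656258e-04]), 'wrist_force': array([-0.19225232, -0.13048999, -0.13957096]), 'torque': array([ 0.04422634, -0.04179872, -0.0408266 ]), 'width': 0.08550554479742492}
scene {'fx': 499.8299601265116, 'fy': 499.8299601265116, 'cx': 319.0411580025546, 'cy': 231.14561645938713, 'T': array([[-0.4245639 , -0.69146158,  0.58448814,  1.29381859],
       [ 0.90533359, -0.33191959,  0.26495374,  0.30608682],
       [ 0.01079773,  0.64164653,  0.76692446,  1.01731321],
       [ 0.        ,  0.        ,  0.        ,  1.        ]])}
side {'fx': 611.4757891436012, 'fy': 611.4757891436012, 'cx': 312.1553390133849, 'cy': 244.03400224245135, 'T': array([[ 0.78551169,  0.32574369, -0.52617718, -0.04959668],
       [-0.61877873,  0.40081379, -0.67561912, -0.81493888],
       [-0.0091796 ,  0.85629397,  0.51640718,  0.68636809],
       [ 0.        ,  0.        ,  0.        ,  1.        ]])}
```

View pics/scene0.png

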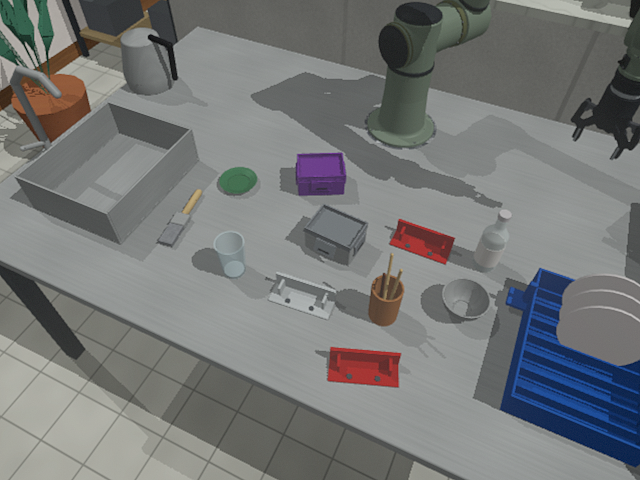

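View pics/side0.png

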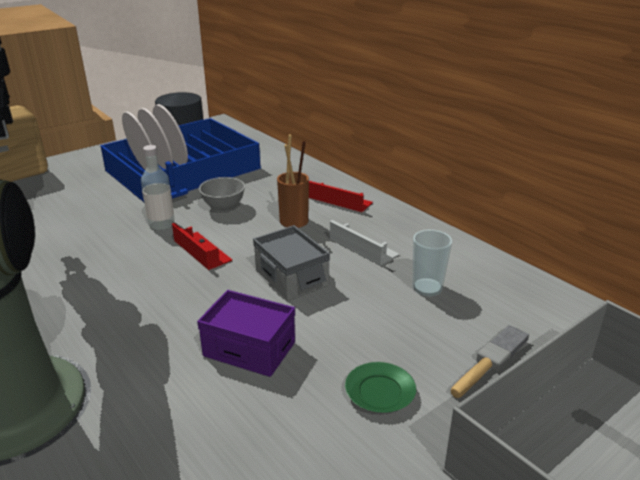

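The grey box is at scene (337,233) and side (291,260). The steel bracket is at scene (302,295) and side (362,242). The look-alikes are the purple box at scene (321,173) and the red brackets at scene (422,241) and (364,366). The grey pair fits the description, and I'll confirm it in an enlarged crop.

```bash
cat > h.py <<'E'
import numpy as np, cv2
from rig import readout, viewer
def cloud(d,c):
    v,u=np.mgrid[0:480,0:640]
    P=np.stack([(u-c["cx"])/c["fx"]*d,-(v-c["cy"])/c["fy"]*d,-d],-1)
    return P@c["T"][:3,:3].T+c["T"][:3,3]
def rect(P):  # min-area rect of xy points
    (c,s,a)=cv2.minAreaRect((P[:,:2]*1000).astype(np.float32)); return np.round(c,1),np.round(s,1),round(a,1)
def crop(p,x,y,w,h,k): return cv2.resize(p[y:y+h,x:x+w,::-1],None,fx=k,fy=k,interpolation=cv2.INTER_CUBIC)
E
python3 - <<'E'
from h import *
a=cv2.imread("pics/scene0.png")[:,:,::-1]; b=cv2.imread("pics/side0.png")[:,:,::-1]
cv2.imwrite("pics/crop0.png",np.hstack([crop(a,260,195,120,130,3.3),crop(b,240,205,120,130,3.3)]))
for n,(x0,x1,y0,y1) in dict(scene=(260,380,195,325),side=(245,400,205,300)).items():
    d=np.load(f"pics/{n}0.npy"); P=cloud(d,viewer.get_calibration(n))[y0:y1,x0:x1].reshape(-1,3)
    P=P[np.isfinite(P).all(1)]
    for lo,hi in [(.058,.068),(.071,.082),(.036,.05)]:
        m=(P[:,2]>lo)&(P[:,2]<hi); Q=P[m]
        # clusters via top-down mask
        g=np.zeros((1000,1200),np.uint8); ij=np.round(Q[:,:2]*1000+[0,600]).astype(int)
        ok=(ij>=0).all(1)&(ij[:,0]<1000)&(ij[:,1]<1200); ij=ij[ok];Q=Q[ok]; g[ij[:,0],ij[:,1]]=1
        k,l=cv2.connectedComponents(cv2.dilate(g,np.ones((9,9))))
        for i in range(1,k):
            R=Q[l[ij[:,0],ij[:,1]]==i]
            if len(R)>40: print(n,lo,len(R),rect(R),R[:,2].mean().round(4))
E
```

```text
scene 0.058 1385 (array([541.6,  13.3]), array([133.7, 103.5]), 85.7) 0.0622
scene 0.071 272 (array([538.7,  10.4]), array([131.4, 100.8]), 84.8) 0.0738
scene 0.036 270 (array([576.1,  24.7]), array([ 63.9, 151.9]), 23.4) 0.0433
scene 0.036 268 (array([705. ,   6.6]), array([ 13. , 150.2]), 5.8) 0.0418
side 0.058 1709 (array([532.9,   3.7]), array([141.3, 101.1]), 84.3) 0.0634
side 0.071 49 (array([388.4, -90.9]), array([ 6.1, 36.3]), 27.0) 0.0747
side 0.071 496 (array([536.4,   5.1]), array([134.5,  98.4]), 84.3) 0.0742
side 0.036 509 (array([505.3, -15.1]), array([ 77.2, 156.8]), 32.2) 0.0431
side 0.036 159 (array([666.9, 172.8]), array([32.4, 66.1]), 51.7) 0.0429
side 0.036 308 (array([703. ,   2.7]), array([ 14. , 152.9]), 4.9) 0.0417
```

View pics/crop0.png

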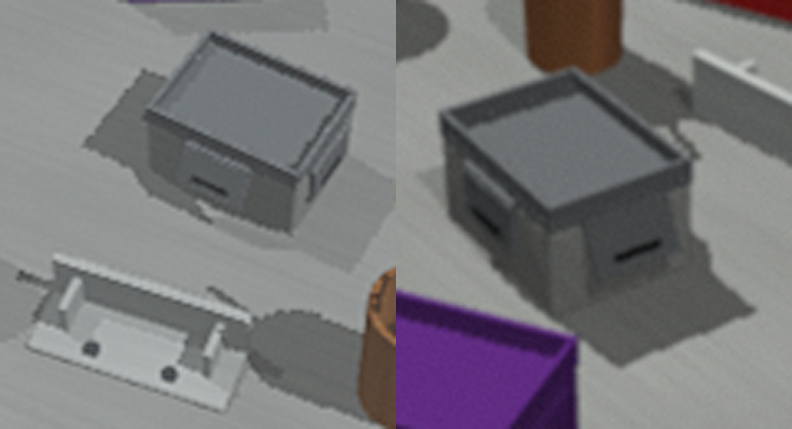

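The crop confirms the grey box with the sunk lid and the steel bracket behind it. All four sides show a clip, and the -y one flares clearly. Depth profiles will show which two are open.

```bash
python3 - <<'E'
from h import *
th=np.radians(84.6-90); c0=np.array([.5375,.008])
R=np.array([[np.cos(th),np.sin(th)],[-np.sin(th),np.cos(th)]])
for n in ["scene","side"]:
    d=np.load(f"pics/{n}0.npy"); P=cloud(d,viewer.get_calibration(n)).reshape(-1,3)
    q=(P[:,:2]-c0)@R.T; z=P[:,2]
    for nm,a,b,h in [("+x",q[:,0],q[:,1],48),("-x",-q[:,0],q[:,1],48),("+y",q[:,1],q[:,0],65),("-y",-q[:,1],q[:,0],65)]:
        o=[]
        for zz in range(5,78,6):
            for rng in [(0,.022),(.034,.045 if h==65 else .06)]:
                m=(abs(b)>=rng[0])&(abs(b)<rng[1])&(abs(z-zz/1e3)<.003)&(abs(a-h/1e3)<.03)
                o.append(f"{1e3*np.median(a[m])-h:.0f}" if m.sum()>4 else "-")
        print(n,nm,"z5..:",[o[i]+"|"+o[i+1] for i in range(0,len(o),2)])
    m=(z>.01)&(z<.2)&(P[:,0]>.4)&(P[:,0]<.85)&(abs(P[:,1])<.3)
    g=np.zeros((450,600),np.uint8); Q=P[m]
    i=((Q[:,0]-.4)*1000).astype(int); j=((Q[:,1]+.3)*1000).astype(int)
    g[i,j]=1
    k,l,st,ce=cv2.connectedComponentsWithStats(cv2.dilate(g,np.ones((7,7))))
    print([(round(.4+ce[t][1]/1e3,3),round(ce[t][0]/1e3-.3,3),[round(v,3) for v in (st[t][1]/1e3+.4,(st[t][1]+st[t][3])/1e3+.4,st[t][0]/1e3-.3,(st[t][0]+st[t][2])/1e3-.3)]) for t in range(1,k) if st[t][4]>400])
E
```

```text
scene +x z5..: ['-|-0', '-|-0', '-|-1', '-|-1', '17|-1', '16|-1', '13|-1', '9|-1', '6|-1', '-3|-18', '-18|-18', '-1|-2', '-0|-1']
scene -x z5..: ['-|-', '-|-', '-|-', '-|-', '-|-', '-|-', '-|-', '-|-', '-|-', '-17|-15', '-11|-14', '-3|-4', '-4|-4']
scene +y z5..: ['3|3', '-|2', '-|-', '7|2', '-|1', '8|2', '7|2', '7|1', '6|-1', '-11|-10', '-16|-16', '2|-10', '0|-1']
scene -y z5..: ['-|-', '-|-', '-|-', '-|-', '-|-', '-|-', '-|-', '-|-', '-|-', '-17|-15', '-16|-15', '-6|-9', '-5|-8']
[(np.float64(0.412), np.float64(-0.134), [np.float64(0.4), np.float64(0.432), np.float64(-0.176), np.float64(-0.082)]), (np.float64(0.455), np.float64(-0.288), [np.float64(0.409), np.float64(0.502), np.float64(-0.3), np.float64(-0.273)]), (np.float64(0.431), np.float64(0.213), [np.float64(0.415), np.float64(0.465), np.float64(0.135), np.float64(0.292)]), (np.float64(0.542), np.float64(0.012), [np.float64(0.481), np.float64(0.61), np.float64(-0.063), np.float64(0.086)]), (np.float64(0.682), np.float64(0.195), [np.float64(0.642), np.float64(0.722), np.float64(0.156), np.float64(0.234)]), (np.float64(0.722), 
[... 1047 characters left out ...]
4(0.427), np.float64(0.198), [np.float64(0.415), np.float64(0.464), np.float64(0.128), np.float64(0.289)]), (np.float64(0.535), np.float64(0.001), [np.float64(0.477), np.float64(0.594), np.float64(-0.083), np.float64(0.079)]), (np.float64(0.679), np.float64(0.188), [np.float64(0.639), np.float64(0.72), np.float64(0.147), np.float64(0.233)]), (np.float64(0.719), np.float64(-0.188), [np.float64(0.68), np.float64(0.761), np.float64(-0.227), np.float64(-0.147)]), (np.float64(0.702), np.float64(-0.001), [np.float64(0.688), np.float64(0.718), np.float64(-0.079), np.float64(0.082)]), (np.float64(0.807), np.float64(0.193), [np.float64(0.772), np.float64(0.842), np.float64(0.118), np.float64(0.27)])]
```

The open clips are on the world +x long side (clip_long, about 0.5 rad) and the world -y short side (clip_short). The other two are 5 mm proud, so they are shut.

- **Box:** centre about (0.537, 0.008), with its +y axis at yaw -5.4°.
- **Bracket:** face centre about (0.700, 0.0045), with its normal at yaw +5.3°.

Plan:
1. Straddle-push low on the rear long side with open fingers.
2. Drag the box back by the well and turn it +90°.
3. Push it against the bracket again.

```bash
python3 -m jog '[[[0.4,-0.8,0.3],0.06],[[0.4,-0.8,0.3],0.06],[[0.4,-0.8,0.3],0.06],[[0.4,-0.8,0.3],0.06],[[0.4,-0.8,0.3],0.06],[[0.4,-0.8,0.2],0.06],[[0.4,-0.8,0.2],0.06],[[0.4,-0.8,0.2],0.06],[[0.4,-0.8,0],0.06],[[0.4,-0.8,0],0.03]]' 1; python3 -m jog '[[[0.4,-1,0],0],[[0.4,-1,0],0],[[0.4,-1,0],0],[[0.4,-1,0],0],[[0.5,-1,0],0],[[0.6,-1,-0.3],0],[[0.6,-1,-0.6],0],[[0.6,-1,-0.8],0],[[0.6,-1,-0.8],0],[[0.6,-1,-0.8],0]]'
```

```text
time_s: 1.1
eef_pos: [0.2917, 0.3147, 0.2584]
ee_rot: [-0.0, -0.047, 0.999, -0.0]
wrist_force: [-0.5, -0.4, 0.4]
width: 0.0853
time_s: 2.1
eef_pos: [0.4193, 0.0645, 0.1751]
ee_rot: [-0.0, -0.046, 0.999, 0.0]
wrist_force: [0.0, 0.3, 1.2]
width: 0.0854
```

```bash
python3 -m jog '[[[0.2,-0.7,-0.4],0],[[0.2,-0.6,-0.8],0],[[0.2,-0.5,-1],0],[[0,-0.3,-1],0],[[0,0,-1],0],[[0,0,-0.8],0],[[0,0,-0.5],0],[[0,0,-0.3],0],[[0,0,0],0]]'; python3 - <<'E'
from h import *
o=[]
for n,x,y in [("scene",240,150),("side",200,180)]:
    p,d=viewer.grab_frame(n); o.append(crop(p,x,y,160,170,2.5))
cv2.imwrite("pics/a1.png",np.hstack(o))
E
```

```text
time_s: 3.0
eef_pos: [0.4331, 0.0132, 0.0301]
ee_rot: [-0.001, -0.046, 0.999, 0.0]
wrist_force: [-0.2, -0.1, -0.4]
width: 0.0853
```

View pics/a1.png

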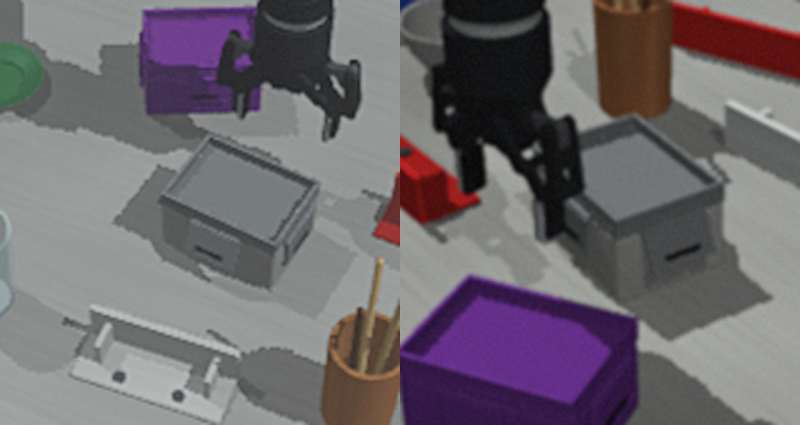

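```bash
python3 -m jog '[[[0,-0.1,-0.3],0],[[0.4,0,-0.2],0],[[0.4,0,0],0],[[0.4,0,0],0],[[0.3,0,0],0],[[0.3,0.03,0],0],[[0.3,0.03,0],0],[[0.3,0.03,0],0],[[0.3,0.03,0],0],[[0.3,0.03,0],0]]'; python3 -m jog '[[[0.3,0.03,0],0],[[0.3,0.03,0],0],[[0.3,0.03,0],0],[[0.3,0.03,0],0],[[0.3,0.03,0],0],[[0,0,0],0],[[0,0,0],0]]'
```

```text
time_s: 4.1
eef_pos: [0.5093, 0.0146, 0.0184]
ee_rot: [-0.0, -0.046, 0.999, 0.0]
wrist_force: [-2.5, -0.8, 0.3]
width: 0.0854
time_s: 4.8
eef_pos: [0.5477, 0.018, 0.0188]
ee_rot: [0.001, -0.046, 0.999, -0.0]
wrist_force: [-0.6, -0.2, 0.8]
width: 0.0855
```

```bash
cat >> h.py <<'E'
def boxrect(n,c=(.57,.01),r=.1,lo=.058,hi=.085):
    p,d=viewer.grab_frame(n); P=cloud(d,viewer.get_calibration(n)).reshape(-1,3)
    hsv=cv2.cvtColor(p,cv2.COLOR_RGB2HSV).reshape(-1,3)
    m=(np.hypot(P[:,0]-c[0],P[:,1]-c[1])<r)&(P[:,2]>lo)&(P[:,2]<hi)
    print(n,m.sum(),rect(P[m])); return p
E
python3 - <<'E'
from h import *
p=boxrect("scene",(.61,.015)); q=boxrect("side",(.61,.015))
cv2.imwrite("pics/a2.png",np.hstack([crop(p,240,170,160,170,2.5),crop(q,220,160,160,170,2.5)]))
E
```

```text
scene 2021 (array([601.9,  24.7]), array([122.3, 137.6]), 1.9)
side 1575 (array([596.6,  13.8]), array([123.7, 137.3]), 5.4)
```

View pics/a2.png

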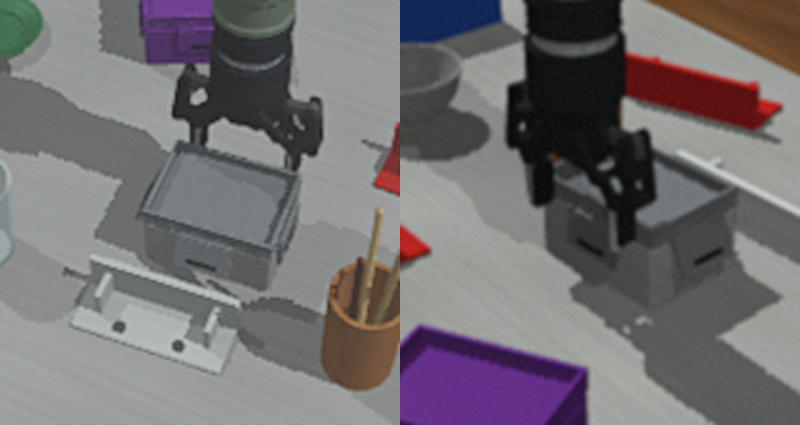

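The box is aligned with the bracket and the fingers straddle its shut rear clip. I'll close in and press in small steps.

```bash
python3 -m jog '[[[0.2,0.02,0],0],[[0.2,0.02,0],0],[[0.2,0.02,0],0],[[0.2,0.02,0],0],[[0.1,0.01,0],0],[[0,0,0],0]]';  python3 -m jog '[[[0.1,0.01,0],0],[[0.1,0.01,0],0],[[0,0,0],0]]'
```

```text
time_s: 5.5
eef_pos: [0.5701, 0.0204, 0.0184]
ee_rot: [0.001, -0.046, 0.999, 0.0]
wrist_force: [-0.5, -0.1, 0.1]
width: 0.0851
time_s: 5.8
eef_pos: [0.5724, 0.0207, 0.0181]
ee_rot: [-0.002, -0.046, 0.999, -0.0]
wrist_force: [-5.8, -2.0, 3.6]
width: 0.0852
```

```bash
python3 -m jog '[[[0.1,0.01,0],0],[[0.1,0.01,0],0],[[0,0,0],0]]'
```

```text
time_s: 6.1
eef_pos: [0.5756, 0.0212, 0.0177]
ee_rot: [-0.003, -0.046, 0.999, -0.0]
wrist_force: [-10.2, -0.5, 4.7]
width: 0.0858
```

```bash
python3 -m jog '[[[0.1,0.01,0],0],[[0.1,0.01,0],0],[[0,0,0],0]]'; python3 -m jog '[[[0.1,0.01,0],0],[[0.06,0.01,0],0],[[0,0,0],0]]'
```

```text
time_s: 6.4
eef_pos: [0.5812, 0.0218, 0.0177]
ee_rot: [-0.003, -0.046, 0.999, 0.0]
wrist_force: [-7.3, -1.7, 2.2]
width: 0.0855
time_s: 6.7
eef_pos: [0.5853, 0.0224, 0.0177]
ee_rot: [-0.003, -0.046, 0.999, 0.0]
wrist_force: [-7.5, -0.7, 2.0]
width: 0.0854
```

```bash
python3 -m jog '[[[0.06,0.01,0],0],[[0,0,0],0]]'; python3 -m jog '[[[0.06,0.01,0],0],[[0,0,0],0]]'
```

```text
time_s: 6.9
eef_pos: [0.5858, 0.0225, 0.0176]
ee_rot: [-0.003, -0.046, 0.999, -0.0]
wrist_force: [-10.2, -1.4, 4.4]
width: 0.0857
time_s: 7.1
eef_pos: [0.5857, 0.0225, 0.0175]
ee_rot: [-0.005, -0.046, 0.999, -0.0]
wrist_force: [-14.0, -1.4, 6.3]
width: 0.0852
```

```bash
python3 -m jog '[[[0.05,0,0],0],[[0,0,0],0]]'; python3 -m jog '[[[0,0,0],0],[[0,0,0],0],[[0,0,0],0],[[0,0,0],0],[[0,0,0],0],[[0,0,0],0]]'
```

```text
time_s: 7.3
eef_pos: [0.5857, 0.0224, 0.0172]
ee_rot: [-0.006, -0.045, 0.999, -0.0]
wrist_force: [-17.5, -1.4, 8.8]
width: 0.0855
time_s: 7.9
eef_pos: [0.5856, 0.0224, 0.0172]
ee_rot: [-0.006, -0.045, 0.999, -0.0]
wrist_force: [-15.9, -2.6, 8.9]
width: 0.0853
```

```bash
python3 -m jog '[[[-0.2,-0.02,0],0],[[-0.4,-0.04,0],0],[[-0.6,-0.06,0],0],[[-0.8,0,0.3],0],[[0,0,1],0],[[0,0,1],0],[[0,0,1],0],[[0,0,1],0],[[-0.4,0,0.6],0],[[-0.4,0,0.2],0]]'; python3 - <<'E'
from h import *
p=boxrect("scene",(.645,.02)); q=boxrect("side",(.645,.02))
cv2.imwrite("pics/a3.png",np.hstack([crop(p,240,170,160,170,2.5),crop(q,250,160,160,170,2.5)]))
E
```

```text
time_s: 8.9
eef_pos: [0.5241, 0.0196, 0.1482]
ee_rot: [0.003, -0.046, 0.999, -0.0]
wrist_force: [-0.5, -0.4, -0.4]
width: 0.0856
scene 2049 (array([647.7,  29.7]), array([105.3, 135.2]), 5.7)
side 2079 (array([643.3,  19.9]), array([105.4, 139.3]), 3.7)
```

View pics/a3.png

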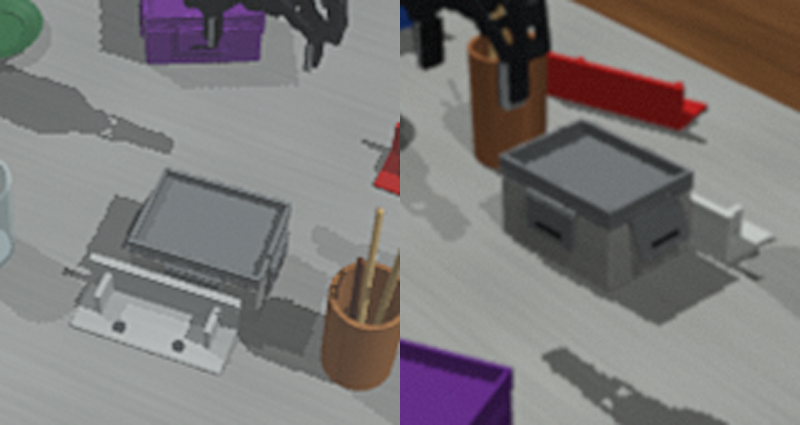

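Clip_long looks shut and the box sits square to the bracket. Next, the fingers go into the lid well.

```bash
python3 -m jog '[[[0.8,0.03,0],0],[[0.8,0.03,0],0],[[0.8,0.03,-0.2],0],[[0.8,0.03,-0.4],0],[[0.8,0.03,-0.4],0],[[0.4,0.03,-0.4],0],[[0,0,-0.4],0],[[0,0,-0.3],0],[[0,0,0],0]]' 0.83; python3 -m jog '[[[0,0,-0.4],0],[[0,0,-0.4],0],[[0,0,-0.3],0],[[0,0,0],0]]'
```

```text
time_s: 9.9
eef_pos: [0.6302, 0.0245, 0.0917]
ee_rot: [-0.002, -0.046, 0.999, 0.0]
wrist_force: [0.4, 0.3, 0.4]
width: 0.078
time_s: 10.3
eef_pos: [0.6311, 0.0244, 0.0645]
ee_rot: [-0.001, -0.046, 0.999, 0.0]
wrist_force: [-0.1, 0.7, -0.5]
width: 0.0779
```

```bash
python3 -m jog '[[[0,0,-0.15],0],[[0,0,0],0]]'; python3 -m jog '[[[0,0,-0.1],0],[[0,0,0],0]]'
```

```text
time_s: 10.5
eef_pos: [0.6323, 0.0243, 0.062]
ee_rot: [-0.0, -0.046, 0.999, 0.0]
wrist_force: [-0.5, -0.1, -0.2]
width: 0.0778
time_s: 10.7
eef_pos: [0.6323, 0.0243, 0.0597]
ee_rot: [-0.0, -0.046, 0.999, 0.0]
wrist_force: [-0.4, -0.0, 0.5]
width: 0.0783
```

```bash
python3 -m jog '[[[0,0,-0.1],0],[[0,0,0],0]]'; python3 -m jog '[[[0,0,-0.1],0],[[0,0,0],0]]'
```

```text
time_s: 10.9
eef_pos: [0.6322, 0.0243, 0.057]
ee_rot: [-0.0, -0.046, 0.999, 0.0]
wrist_force: [0.5, 0.0, 0.0]
width: 0.078
time_s: 11.1
eef_pos: [0.6321, 0.0243, 0.0544]
ee_rot: [-0.0, -0.046, 0.999, 0.0]
wrist_force: [-1.1, -0.7, -1.1]
width: 0.0778
```

```bash
python3 -m jog '[[[-0.4,-0.03,0],0],[[-0.4,-0.03,0],0],[[-0.4,-0.03,0],0],[[-0.4,-0.03,0],0],[[-0.4,-0.03,0],0],[[-0.4,-0.03,0],0],[[-0.4,-0.03,0],0],[[-0.4,-0.03,0],0],[[-0.4,-0.03,0],0],[[-0.2,0,0],0]]'; python3 -m jog '[[[0,0,0],0],[[0.4,0.03,0],0],[[0.4,0.03,0],0],[[0.4,0.03,0],0],[[0,0,0],0]]'; python3 - <<'E'
from h import *
p=boxrect("scene",(.57,.02)); q=boxrect("side",(.57,.02))
cv2.imwrite("pics/a4.png",np.hstack([crop(p,240,160,160,170,2.5),crop(q,220,160,160,170,2.5)]))
E
```

```text
time_s: 12.1
eef_pos: [0.536, 0.0175, 0.0547]
ee_rot: [-0.0, -0.046, 0.999, 0.0]
wrist_force: [-0.1, -0.8, -0.5]
width: 0.0778
time_s: 12.6
eef_pos: [0.5699, 0.0198, 0.0548]
ee_rot: [0.001, -0.046, 0.999, -0.0]
wrist_force: [-0.2, 0.6, -0.5]
width: 0.078
scene 1331 (array([632.8,  28.5]), array([ 72.9, 134.8]), 5.3)
side 1024 (array([629.7,  18.9]), array([ 80.4, 139.6]), 5.2)
```

View pics/a4.png

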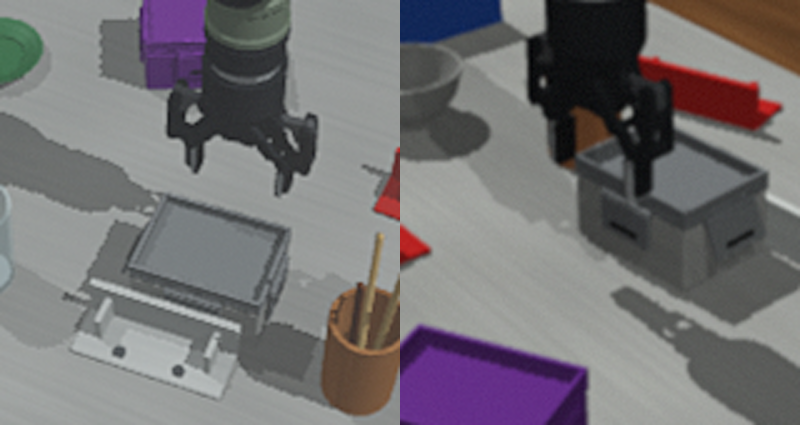

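The fingertips passed above the rim and the box stayed at the bracket, so the tips sit higher than I assumed. I'll measure their height from depth.

```bash
python3 - <<'E'
from h import *
s=readout.get_state(); print(s["eef_pos"],s["width"])
for n in ["scene","side"]:
    p,d=viewer.grab_frame(n); P=cloud(d,viewer.get_calibration(n)).reshape(-1,3); g=p.reshape(-1,3).max(1)
    m=(abs(P[:,0]-.57)<.03)&(abs(P[:,1]-.02)<.08)&(P[:,2]>.045)&(P[:,2]<.11)&(g<70)
    for sg in (-1,1):
        k=m&((P[:,1]-.02)*sg>0); Q=P[k]; Q=Q[np.argsort(Q[:,2])]; print(n,sg,len(Q),Q[:12:3].round(3).tolist(), Q[:,1].min().round(3),Q[:,1].max().round(3),Q[:,0].min().round(3),Q[:,0].max().round(3))
E
```

```text
[0.56764599 0.01992089 0.05440443] 0.07797190014043819
scene -1 13 [[0.578, -0.027, 0.097], [0.576, -0.017, 0.1], [0.57, -0.017, 0.105], [0.582, -0.028, 0.108]] -0.029 -0.016 0.569 0.583
scene 1 6 [[0.594, 0.079, 0.069], [0.57, 0.069, 0.104]] 0.069 0.079 0.568 0.594
side -1 144 [[0.595, 0.001, 0.046], [0.594, -0.004, 0.046], [0.593, -0.008, 0.046], [0.595, -0.006, 0.047]] -0.037 0.02 0.559 0.6
side 1 296 [[0.59, 0.04, 0.045], [0.591, 0.028, 0.046], [0.592, 0.036, 0.046], [0.595, 0.059, 0.047]] 0.021 0.086 0.551 0.599
```

```bash
python3 - <<'E'
from h import *
for n in ["scene","side"]:
    p,d=viewer.grab_frame(n); P=cloud(d,viewer.get_calibration(n)).reshape(-1,3)
    for sg in (-1,1):
        t=(P[:,1]-.02)*sg
        m=(abs(P[:,0]-.57)<.014)&(t>.03)&(t<.065)&(P[:,2]>.02)&(P[:,2]<.14); Q=P[m]
        print(n,sg,len(Q),np.histogram(Q[:,2]*1e3,range(20,141,6))[0])
E
```

```text
scene -1 103 [ 0  0  0  0  0  0  0  0  0  0  0  5  8 13 14 12 11  7  5 28]
scene 1 96 [ 0  0  0  0  0  0  0  0  0  0  0  1  5 10 13  8 14  7 12 26]
side -1 220 [ 0  0  0  0  0  0  0  0  0  0  0  7 19 31 35 31 33 25 13 26]
side 1 160 [ 0  0  0  0  0  0  0  0  0  0  0  8 19 18 14 25 20 21 19 16]
```

The tips are about 32 mm above the TCP reading. I'll go back over the well and descend further, using force feedback.

```bash
python3 -m jog '[[[0.4,0.03,0.2],0],[[0.4,0.03,0],0],[[0.4,0.03,0],0],[[0.4,0.03,0],0],[[0.4,0.03,0],0],[[0.5,0.03,0],0],[[0,0,-0.3],0],[[0,0,-0.2],0],[[0,0,0],0]]'; python3 -m jog '[[[0,0,-0.15],0],[[0,0,-0.15],0],[[0,0,0],0]]'
```

```text
time_s: 13.8
eef_pos: [0.628, 0.0244, 0.0456]
ee_rot: [-0.002, -0.046, 0.999, 0.0]
wrist_force: [-0.2, 0.1, -0.5]
width: 0.0783
time_s: 14.1
eef_pos: [0.6292, 0.0243, 0.0392]
ee_rot: [-0.0, -0.046, 0.999, 0.0]
wrist_force: [0.7, -0.5, -0.2]
width: 0.0779
```

```bash
python3 -m jog '[[[0,0,-0.1],0],[[0,0,-0.1],0],[[0,0,0],0]]'
```

```text
time_s: 14.4
eef_pos: [0.6296, 0.0243, 0.0344]
ee_rot: [-0.0, -0.046, 0.999, 0.0]
wrist_force: [-0.4, -0.2, -0.7]
width: 0.0782
```

```bash
python3 -m jog '[[[-0.2,-0.02,0],0],[[-0.2,-0.02,0],0],[[-0.2,-0.02,0],0],[[-0.2,-0.02,0],0],[[-0.2,-0.02,0],0],[[-0.2,-0.02,0],0],[[-0.2,-0.02,0],0],[[-0.2,-0.02,0],0]]'; python3 - <<'E'
from h import *
p=boxrect("scene",(.645,.02)); q=boxrect("side",(.645,.02))
for n in ["scene","side"]:
    p,d=viewer.grab_frame(n); P=cloud(d,viewer.get_calibration(n)).reshape(-1,3); e=readout.get_state()["eef_pos"]
    for sg in (-1,1):
        t=(P[:,1]-e[1])*sg
        m=(abs(P[:,0]-e[0])<.014)&(t>.03)&(t<.065)&(P[:,2]>.05)&(P[:,2]<.14); Q=P[m]
        print(n,sg,len(Q),np.histogram(Q[:,2]*1e3,range(50,141,6))[0])
E
```

```text
time_s: 15.2
eef_pos: [0.5899, 0.0203, 0.035]
ee_rot: [0.0, -0.046, 0.999, -0.0]
wrist_force: [2.6, 0.2, -0.1]
width: 0.0781
scene 1929 (array([624.4,  25. ]), array([103.9, 138.8]), 4.6)
side 1680 (array([618.8,  17.9]), array([102.6, 142.2]), 5.9)
scene -1 208 [ 0 35 33 17 19 10  8  8 11  0  8 22 23  6  8]
scene 1 308 [ 0 51 46 12 10 12 11 14  9  7 16 39 26 23 32]
side -1 514 [38 33 43 45 39 31 28 37 33 18 15 37 37 34 46]
side 1 290 [ 0  3 28 23 24 23 23 27 23 29 25 14 23 11 14]
```

The box is dragging, with 2.6 N on the tool. I'll pull it back a further 50 mm and centre the tool in the well.

```bash
python3 -m jog '[[[-0.3,-0.03,-0.04],0],[[-0.3,-0.03,0],0],[[-0.3,-0.03,0],0],[[-0.3,-0.03,0],0],[[-0.3,-0.03,0],0],[[-0.3,-0.03,0],0],[[-0.3,-0.03,0],0],[[0,0,0],0]]'; python3 -m jog '[[[0.4,0.04,0],0],[[0.4,0.04,0],0],[[0.4,0.04,0],0],[[0.1,0.01,0],0],[[0,0,0],0]]'; python3 - <<'E'
from h import *
p=boxrect("scene",(.57,.018)); q=boxrect("side",(.57,.018))
cv2.imwrite("pics/a5.png",np.hstack([crop(p,240,160,160,170,2.5),crop(q,220,160,160,170,2.5)]))
E
```

```text
time_s: 16.2
eef_pos: [0.5359, 0.0151, 0.0337]
ee_rot: [-0.001, -0.046, 0.999, 0.0]
wrist_force: [3.3, 1.4, 1.2]
width: 0.078
time_s: 16.7
eef_pos: [0.5702, 0.0184, 0.0333]
ee_rot: [-0.0, -0.046, 0.999, 0.0]
wrist_force: [-0.0, 0.6, -0.4]
width: 0.0783
scene 1528 (array([578. ,  22.4]), array([101.4, 134.6]), 6.1)
side 1998 (array([571.7,  12.2]), array([102.5, 142.7]), 5.5)
```

View pics/a5.png

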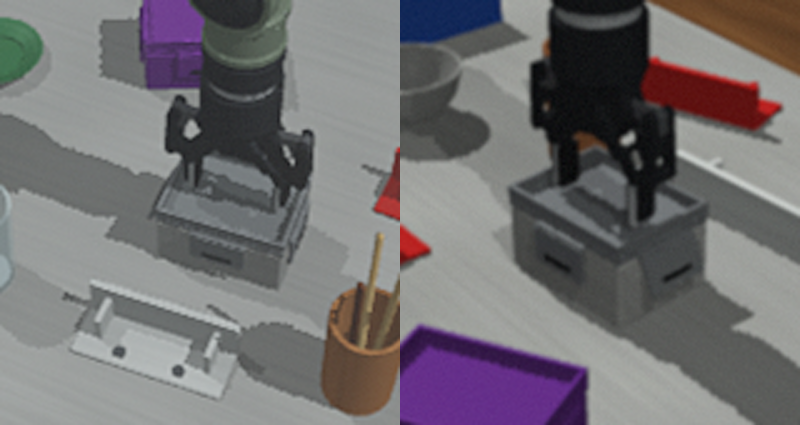

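The fingers are in the well and the box is centred under them. Now I'll turn it counter-clockwise.

```bash
python3 -m jog '[[[0.05,0,0],0.12],[[0,0,0],0.12],[[0,0,0],0.12],[[0,0,0],0.12],[[0,0,0],0.12],[[0,0,0],0.12],[[0,0,0],0.1],[[0,0,0],0.1],[[0,0,0],0.1],[[0,0,0],0.1]]';python3 -m jog '[[[0,0,0],0.1],[[0,0,0],0.1],[[0,0,0],0.1],[[0,0,0],0.1],[[0,0,0],0.1],[[0,0,0],0.1],[[0,0,0],0.1],[[0,0,0],0.1],[[0,0,0],0.1],[[0,0,0],0.1]]'; python3 - <<'E'
from h import *
p=boxrect("scene",(.57,.018)); q=boxrect("side",(.57,.018))
E
```

```text
time_s: 17.8
eef_pos: [0.5711, 0.0186, 0.0339]
ee_rot: [0.0, -0.468, 0.884, 0.0]
wrist_force: [2.0, 1.7, -0.8]
width: 0.0779
time_s: 18.8
eef_pos: [0.5707, 0.0183, 0.0339]
ee_rot: [0.0, 0.771, -0.637, -0.0]
wrist_force: [-0.2, -0.5, 0.8]
width: 0.0781
scene 1481 (array([576.4,  19.1]), array([103.6, 136.6]), 42.3)
side 1955 (array([571.9,  11.1]), array([107.4, 135.9]), 42.3)
```

```bash
python3 -m jog '[[[0,0,0],0.1],[[0,0,0],0.1],[[0,0,0],0.1],[[0,0,0],0.1],[[0,0,0],0.1],[[0,0,0],0.1],[[0,0,0],0.1],[[0,0,0],0.1],[[0,0,0],0.1],[[0,0,0],0.1]]';python3 -m jog '[[[0,0,0],0.1],[[0,0,0],0.09],[[0,0,0],0]]'; python3 - <<'E'
from h import *
p=boxrect("scene",(.57,.018)); q=boxrect("side",(.57,.018))
print(readout.get_state()["joint_positions"])
cv2.imwrite("pics/a6.png",np.hstack([crop(p,240,160,160,170,2.5),crop(q,220,160,160,170,2.5)]))
E
```

```text
time_s: 19.9
eef_pos: [0.5709, 0.0182, 0.0339]
ee_rot: [0.0, 0.956, -0.295, -0.0]
wrist_force: [0.7, 0.5, -0.2]
width: 0.078
time_s: 20.2
eef_pos: [0.5709, 0.0183, 0.0338]
ee_rot: [0.0, 0.975, -0.224, -0.0]
wrist_force: [-0.8, -0.5, 2.2]
width: 0.078
scene 1248 (array([576.3,  22.7]), array([139.3, 100.4]), 6.7)
side 1897 (array([569.6,  13.3]), array([139.2, 103.1]), 5.9)
[-9.71388930e-02  5.32907008e-01 -3.54957694e-01  6.83070771e-01
 -1.46937945e-04 -2.78649571e+00]
```

View pics/a6.png

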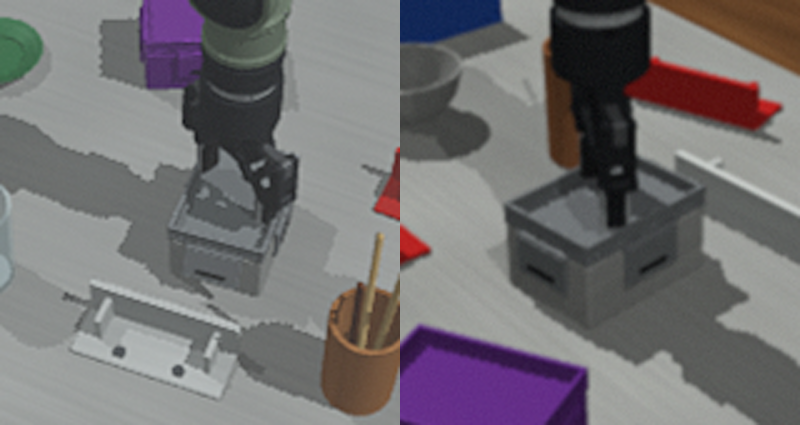

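The box has turned about 90° and faces the bracket at a yaw of about 6°. I'll lift out, unwind, partly close the fingers and go behind it to push on the shut rear clip.

```bash
python3 -m jog '[[[0,0,0],-0.1],[[0,0,0.4],0],[[0,0,0.8],0],[[0,0,1],0],[[0,0,1],0],[[0,0,0.8],-0.16],[[-0.4,-0.05,0],-0.16],[[-0.5,-0.05,0],-0.17],[[-0.5,-0.05,0],-0.17],[[-0.5,-0.05,0],-0.17]]'; python3 -m jog '[[[-0.6,-0.05,0],-0.17],[[-0.6,-0.05,0],-0.17],[[-0.6,-0.05,0],-0.17],[[-0.6,-0.05,0],-0.17],[[-0.6,-0.05,0],-0.17],[[-0.4,-0.05,0],-0.17],[[-0.4,0,0],-0.17],[[0,0,0],-0.17],[[0,0,0],-0.17],[[0,0,0],-0.17]]' -0.2; python3 -m jog '[[[0,0,0],-0.17],[[0,0,0],-0.17],[[0,0,0],-0.17],[[0,0,0],-0.17],[[0,0,0],0]]'
```

```text
time_s: 21.3
eef_pos: [0.5231, 0.0133, 0.1344]
ee_rot: [-0.0, 0.829, -0.559, 0.0]
wrist_force: [0.4, 0.2, 0.3]
width: 0.0782
time_s: 22.3
eef_pos: [0.4285, 0.0058, 0.1344]
ee_rot: [0.0, -0.306, 0.952, -0.0]
wrist_force: [-0.2, -0.3, 0.2]
width: 0.0341
time_s: 22.8
eef_pos: [0.4286, 0.0058, 0.1343]
ee_rot: [0.0, -0.046, 0.999, -0.0]
wrist_force: [-0.6, -0.1, 0.0]
width: 0.0342
```

```bash
python3 -m jog '[[[0.2,0,-0.8],0],[[0.2,0,-0.8],0],[[0,0,-0.8],0],[[0,0,-0.8],0],[[0,0,-0.6],0],[[0,0,-0.4],0],[[0,0,0],0]]'; python3 - <<'E'
from h import *
p=boxrect("scene",(.57,.018)); q=boxrect("side",(.57,.018))
e=readout.get_state()["eef_pos"]
for n in ["scene","side"]:
    p,d=viewer.grab_frame(n); P=cloud(d,viewer.get_calibration(n)).reshape(-1,3)
    m=(abs(P[:,0]-e[0])<.014)&(abs(P[:,1]-e[1])<.045)&(P[:,2]>.008)&(P[:,2]<.14); Q=P[m]
    print(n,len(Q),np.histogram(Q[:,2]*1e3,range(8,129,6))[0])
E
```

```text
time_s: 23.5
eef_pos: [0.4377, 0.0059, 0.028]
ee_rot: [-0.001, -0.047, 0.999, 0.0]
wrist_force: [-0.3, 0.1, -0.3]
width: 0.0342
scene 1812 (array([575.6,  23.1]), array([140.2, 101.5]), 6.7)
side 2102 (array([568.8,  13.7]), array([137. , 103.8]), 6.9)
scene 328 [ 0  0  0  0  0  0  0  1 14 20 16 26 19 21 22 25 64 27 15 22]
side 773 [ 0  0  0  0  0  0  0  6 47 51 68 66 68 62 47 54 68 36 48 65]
```

```bash
python3 -m jog '[[[0.2,0.05,-0.4],0],[[0.3,0.03,-0.3],0],[[0.3,0.03,0],0],[[0.3,0.03,0],0],[[0.3,0.03,0],0],[[0.2,0.02,0],0],[[0.3,0.03,0],0],[[0.3,0.03,0],0],[[0.3,0.03,0],0],[[0,0,0],0]]'; python3 -m jog '[[[0.3,0.03,0],0],[[0.3,0.03,0],0],[[0.3,0.03,0],0],[[0,0,0],0]]'; python3 - <<'E'
from h import *
p=boxrect("scene",(.61,.018)); q=boxrect("side",(.61,.018))
cv2.imwrite("pics/a7.png",np.hstack([crop(p,240,160,160,170,2.5),crop(q,220,160,160,170,2.5)]))
E
```

```text
time_s: 24.7
eef_pos: [0.5021, 0.0129, 0.0112]
ee_rot: [0.0, -0.046, 0.999, -0.0]
wrist_force: [-0.3, -0.0, 0.5]
width: 0.034
time_s: 25.1
eef_pos: [0.5258, 0.0151, 0.0115]
ee_rot: [0.001, -0.046, 0.999, -0.0]
wrist_force: [0.3, -0.1, -0.2]
width: 0.0342
scene 1993 (array([596.5,  23.3]), array([166.3, 101. ]), 4.8)
side 1724 (array([593.6,  13.3]), array([162.9, 104. ]), 7.0)
```

View pics/a7.png

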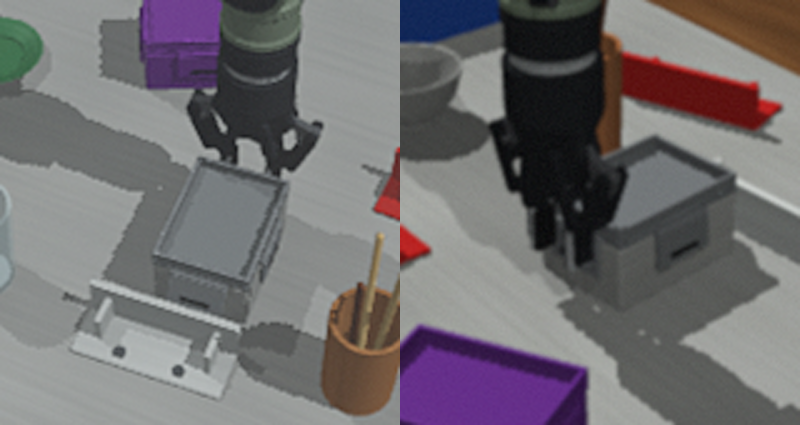

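The box is square, with its open short clip facing the bracket. I'll close in and press.

```bash
python3 -m jog '[[[0.1,0.01,0],0],[[0.1,0.01,0],0],[[0.1,0.01,0],0],[[0,0,0],0]]'; python3 -m jog '[[[0.1,0.01,0],0],[[0.1,0.01,0],0],[[0,0,0],0]]'; python3 -m jog '[[[0.1,0.01,0],0],[[0,0,0],0]]'
```

```text
time_s: 25.6
eef_pos: [0.5311, 0.0159, 0.0111]
ee_rot: [-0.0, -0.046, 0.999, 0.0]
wrist_force: [-3.2, -0.2, 0.5]
width: 0.0343
time_s: 25.9
eef_pos: [0.5349, 0.0163, 0.0109]
ee_rot: [-0.001, -0.046, 0.999, -0.0]
wrist_force: [-5.2, -0.8, 3.4]
width: 0.0343
time_s: 26.1
eef_pos: [0.5353, 0.0165, 0.0106]
ee_rot: [-0.003, -0.046, 0.999, -0.0]
wrist_force: [-9.7, -1.0, 4.8]
width: 0.0341
```

```bash
python3 -m jog '[[[0.1,0.01,0],0],[[0,0,0],0]]'; python3 -m jog '[[[0.1,0.01,0],0],[[0,0,0],0]]'
```

```text
time_s: 26.3
eef_pos: [0.5377, 0.0168, 0.0104]
ee_rot: [-0.003, -0.046, 0.999, -0.0]
wrist_force: [-10.0, 0.1, 4.0]
width: 0.034
time_s: 26.5
eef_pos: [0.5405, 0.0171, 0.0104]
ee_rot: [-0.003, -0.046, 0.999, 0.0]
wrist_force: [-8.9, -0.3, 3.1]
width: 0.0344
```

```bash
python3 -m jog '[[[0.1,0.01,0],0],[[0,0,0],0]]'; python3 -m jog '[[[0.06,0.01,0],0],[[0,0,0],0]]'; python3 -m jog '[[[0.06,0.01,0],0],[[0,0,0],0]]'
```

```text
time_s: 26.7
eef_pos: [0.5433, 0.0174, 0.0104]
ee_rot: [-0.003, -0.046, 0.999, 0.0]
wrist_force: [-8.3, 0.1, 2.4]
width: 0.0344
time_s: 26.9
eef_pos: [0.5448, 0.0176, 0.0104]
ee_rot: [-0.003, -0.046, 0.999, 0.0]
wrist_force: [-7.0, -0.2, 2.3]
width: 0.0339
time_s: 27.1
eef_pos: [0.5463, 0.0179, 0.0104]
ee_rot: [-0.003, -0.046, 0.999, 0.0]
wrist_force: [-7.6, -0.4, 1.7]
width: 0.0341
```

```bash
python3 -m jog '[[[0.06,0.01,0],0],[[0,0,0],0]]'; python3 -m jog '[[[0.06,0.01,0],0],[[0,0,0],0]]'
```

```text
time_s: 27.3
eef_pos: [0.5472, 0.0181, 0.0104]
ee_rot: [-0.003, -0.046, 0.999, -0.0]
wrist_force: [-9.0, 0.3, 2.7]
width: 0.0345
time_s: 27.5
eef_pos: [0.5471, 0.018, 0.0102]
ee_rot: [-0.004, -0.046, 0.999, -0.0]
wrist_force: [-12.9, -1.2, 6.5]
width: 0.0345
```

It has stopped dead at 0.547 m, as predicted. A little more pressure, then hold.

```bash
python3 -m jog '[[[0.06,0,0],0],[[0,0,0],0]]'; python3 -m jog '[[[0,0,0],0],[[0,0,0],0],[[0,0,0],0],[[0,0,0],0],[[0,0,0],0],[[0,0,0],0]]'
```

```text
time_s: 27.7
eef_pos: [0.5471, 0.018, 0.01]
ee_rot: [-0.006, -0.046, 0.999, -0.0]
wrist_force: [-16.3, -2.0, 8.3]
width: 0.0341
time_s: 28.3
eef_pos: [0.5471, 0.018, 0.01]
ee_rot: [-0.006, -0.046, 0.999, -0.0]
wrist_force: [-15.3, -1.9, 8.8]
width: 0.0341
```

```bash
python3 -m jog '[[[-0.2,-0.02,0],0],[[-0.4,-0.04,0],0],[[-0.6,-0.06,0],0],[[-0.8,0,0.3],0],[[-0.4,0,1],0],[[0,0,1],0],[[0,0,1],0],[[0,0,1],0],[[0,0,0.6],0],[[0,0,0],0]]'; python3 - <<'E'
from h import *
C=np.array([.627,.022]); pp=[]
for n in ["scene","side"]: pp.append(boxrect(n,C))
th=np.radians(5.3); R=np.array([[np.cos(th),np.sin(th)],[-np.sin(th),np.cos(th)]])
p,d=viewer.grab_frame("scene"); P=cloud(d,viewer.get_calibration("scene")).reshape(-1,3); q=(P[:,:2]-C)@R.T; z=P[:,2]
for nm,a,b,h in [("+y clip_long",q[:,1],q[:,0],48),("+x clip_short",q[:,0],q[:,1],65)]:
    for r in [(0,.022),(.034,.06)]:
        print(nm,r,[(zz,round(1e3*np.median(a[m])-h,1)) for zz in range(8,76,6) if (m:=(abs(b)>=r[0])&(abs(b)<r[1])&(abs(z-zz/1e3)<.003)&(abs(a-h/1e3)<.025)).sum()>3])
cv2.imwrite("pics/a8.png",np.hstack([crop(pp[0],240,160,160,170,2.5),crop(pp[1],250,160,160,170,2.5)]))
E
```

```text
time_s: 29.3
eef_pos: [0.4965, 0.0151, 0.1364]
ee_rot: [0.004, -0.046, 0.999, -0.0]
wrist_force: [0.1, 0.8, -0.1]
width: 0.0338
scene 1974 (array([630.8,  26.7]), array([138.5, 100.3]), 4.7)
side 2115 (array([625.2,  17.2]), array([138.9, 104.8]), 4.6)
+y clip_long (0, 0.022) [(32, np.float64(7.6)), (38, np.float64(7.3)), (44, np.float64(7.5)), (50, np.float64(7.4)), (56, np.float64(5.4)), (62, np.float64(-13.1)), (68, np.float64(-0.2)), (74, np.float64(1.0))]
+y clip_long (0.034, 0.06) [(8, np.float64(2.2)), (20, np.float64(2.3)), (26, np.float64(2.0)), (32, np.float64(2.3)), (38, np.float64(2.1)), (44, np.float64(2.1)), (50, np.float64(2.3)), (56, np.float64(-13.6)), (62, np.float64(-13.0)), (68, np.float64(-3.6)), (74, np.float64(0.0))]
+x clip_short (0, 0.022) [(8, np.float64(14.5)), (14, np.float64(14.3)), (20, np.float64(14.9)), (26, np.float64(14.7)), (32, np.float64(14.7)), (38, np.float64(13.8)), (44, np.float64(10.3)), (50, np.float64(6.4)), (56, np.float64(3.9)), (62, np.float64(-14.8)), (68, np.float64(0.5)), (74, np.float64(1.0))]
+x clip_short (0.034, 0.06) [(8, np.float64(14.0)), (14, np.float64(14.3)), (20, np.float64(14.0)), (26, np.float64(14.4)), (32, np.float64(13.7)), (38, np.float64(13.0)), (44, np.float64(9.6)), (50, np.float64(0.2)), (56, np.float64(1.0)), (62, np.float64(-14.3)), (68, np.float64(0.4)), (74, np.float64(-6.9))]
```

View pics/a8.png

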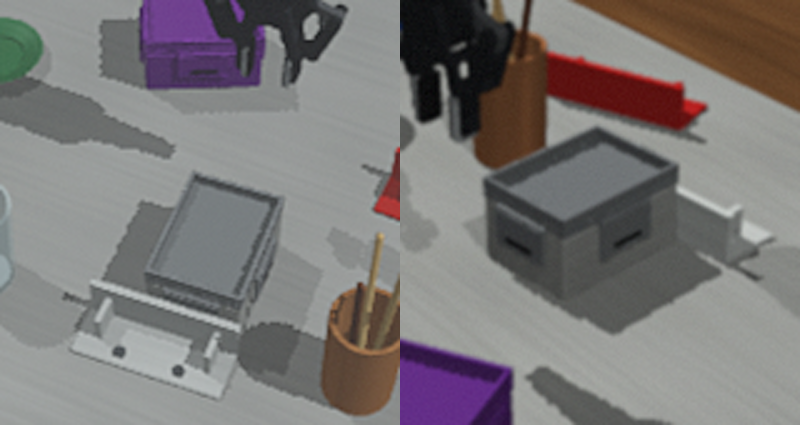

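clip_long is flat, 5 mm proud along its whole height. The visible upper part of clip_short and the box's 5 mm standoff from the bracket both agree with it being shut. The robot is clear of everything, so I'm handing in.

```bash
python3 -c "
from rig import bot; print(bot.close_job())"
```

```text
the job is handed in; nothing more can be done
None
```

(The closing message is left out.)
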